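# Clock a keyed coupling hub onto a gearmotor shaft

### The job

Fit the flanged aluminium coupling hub, flange down, on the gearmotor's upright output shaft: slip its bore over the shaft, turn it with light pressure until its inner tab drops into the shaft's keyway, and settle it fully home on the shoulder. Do not drop it or force it on the way down (no more than about 40 N until it is home), leave the bearing, spray can and bobbin alone, and let go of the hub.

Things in the scene. Friction and masses are not known exactly. Their poses are not given: they have to be found in the camera images.
- hub: Aluminium coupling hub, loose, 0.3 to 0.5 kg, standing on its flange: flange 70 mm across, 12 mm thick; above it a round barrel 46 mm across (24 small facets), up to 50 mm height: grip the barrel. Through bore 29.8 mm across; mouth below tapers out to 38 mm. Origin: centre of the underside; z up along the bore; x points to its inner tab, also shown by a red mark on the top rim.
- tab (a point): Middle of the underside of the brass tab inside the hub's bore, 27 mm above the hub's underside. The tab is 8 mm wide, 14 mm tall and stands 5.4 mm into the bore (to 9.5 mm from the axis), on the hub's +x side.
- gearmotor: Grey worm geared motor, fixed, base plate 150 x 150 mm, gearbox 100 mm high, upright steel output shaft in its middle. The ribbed motor (114 mm across, to 250 mm from the shaft axis, terminal box on top to 141 mm height) sticks out along its +x. Origin: on the bench below the shaft axis; z up. The shaft does not turn (self-locking worm).
- seat (a point): Centre of the flat shoulder (50 mm across) round the foot of the gearmotor's shaft, 116 mm above the bench, on the shaft axis: the hub's underside rests here when fully home. With the tab not in the keyway the hub stands 15 mm too high.
- shaft_end (a point): Centre of the flat upper end of the shaft, 28 mm across, 42 mm above the shoulder. One keyway 9.5 mm wide and 24 mm long, floor 8.5 mm from the axis, opens at this end. Its direction is not measured: anywhere within 1.2 rad either side of the gearmotor's +x (x here too). Elsewhere the tab rests on the end face. Play 1.8 mm in the bore, 1.5 mm in the keyway (about 0.05 rad either way).
- bearing: Bystander: steel bearing ring 72 mm across, bore 35 mm, 17 mm high, flat on the bench, 0.28 kg. Origin: centre of the underside.
- spray_can: Bystander: red spray can standing upright, 52 mm across, 170 mm high, 0.3 kg. Origin: centre of the underside.
- bobbin: Bystander: copper-coloured winding bobbin standing upright, 48 mm across, 45 mm high, 0.25 kg. Origin: centre of the underside.

How it is judged:
By the outcome, as a careful person would: the job done as asked, in the order asked, and still so for the second after the job is handed in, with the robot touching nothing.
It also fails if it takes over 72 s, if anything falls off the work surface, if the arm or the gripper's body presses on something with over 40 N, if the wrist force passes 120 N, or if a joint passes its speed limit or range.

### The arm

A 7-joint arm with a two-finger parallel gripper is mounted at the origin on the work surface. World frame = base frame: x ahead of the robot, y to its left, z up, the work surface at z = 0. Lengths are in m, angles in rad, forces in N, time in s.
With the tool pointing down it reaches from about 0.4 to 0.875 m from the base axis. Payload 4.4 kg.
Tool frame: the origin (TCP) lies midway between the tips of the shut fingers; the grasp point (between the pads) lies 19 mm behind it; z points along the fingers, y is the line along which they close (so a half turn about z gives the same grasp; the last joint's range is limited). The gripper opens to 85 mm and grips with 20 to 120 N. Pads are 22 mm wide; open, the fingers measure 114 mm over their backs; the gripper's body (76 mm by 85 mm) begins 54 mm behind the grasp point. The pads swing forward as they close: fully open they stand 13 mm farther back than shut.
Start: joints at [-0.066, 0.628, 0.038, 1.517, -0.027, 0.996, -0.02], TCP at [0.65, 0, 0.231] pointing down, gripper open.
Joint ranges: [-3.06, 3.06], [-0.37, 2.12], [-1.25, 1.32], [0.18, 2.47], [-1.1, 4.24], [0.23, 1.98], [-2.94, 2.94]. Speed limits (rad/s): [2.57, 2.57, 3.14, 3.14, 3.14, 3.14, 3.14].

### API

Orientations are given as a unit quaternion [x, y, z, w].
In Python, from bench import readout, optics, ticket gives the robot as it stands.
- The arm moves only by the shell command python3 -m handwheel 'ROWS'. ROWS is JSON, a list of rows, each a list of 7 numbers: the turn, a rotation vector about the world's x, y, z in rad, then the shift along the world's x, y, z in mm, then the closure, from -1 (fully open) to 1 (shut). In form: [[ax, ay, az, x, y, z, jaw], ...]. A call has 1 to 10 rows; each row shifts and turns the commanded pose from where the row before left it; what a row does not reach is not made up. A row lasts 1/8 s, in which the tool goes at most 62.5 mm and 10.7 degrees, less where a joint would pass 70% of its speed; a pose out of reach is approached as far as the arm can. A call with a gripper value outside its range is refused whole. The fingers move at their own pace and stop on an object; the grip force is fixed at half the most. Time passes only in rows, so rows that do not move let the fingers close. It gives the time, the measured TCP pose, the force, the opening and the grip force at its end, in the units of the state.
- readout.read_state(): the state, without advancing time (a new reading comes with each control period).
- optics.camera(name): name is "scene" or "side" or "wrist"; returns (picture, depth): 420x560x3 uint8, red, green, blue; 420x560 float32, m along the optical axis (not along the pixel's ray), 0 where there is no reading.
- optics.camera_model(name): a dict with "fx", "fy", "cx", "cy" (pixels), "distortion" ([k1, k2, p1, p2, k3] as OpenCV has them; the pictures are not rectified), "pose" (4x4, takes a point from camera to world coordinates); the wrist camera has in their place "tool_from_camera" (4x4, takes a point from camera to tool coordinates, whose origin is the TCP and whose axes are the flange's). Camera axes: x right, y up, looking along -z (the intrinsics and any distortion apply to the point x, -y, -z); pixel columns grow to the right and rows downward; lengths in m; the calibration is good to about 2 mm. A picture is of the moment at which its call begins: read the wrist's pose just before it. camera_model takes no time and is no camera call.
- ticket.sign_off(): hands the job in; it is judged then, once.
The state is a dict: "t": time; "joint_positions": joint angles; "joint_velocities": joint speeds; "joint_torque": joint torques, N m; "position": TCP position; "tool_rot": TCP orientation; "force": force on the tool from outside, world axes, zero at the start; "moment": the same for the moment, N m; "width": opening from 0.0 (shut) to 1.0 (fully open); "grasp_force": force on a finger pad.
Only numpy, scipy, OpenCV 4.12 (cv2) and the standard library are available. Lean on these libraries where they do the work, as an engineer would, in place of code of your own. Each camera call takes 0.05 s, during which the arm holds its last target. There are 200 camera calls.

## Working session

There is one attempt and no reset: what is moved stays moved. The work goes in short steps, Python scripts to look and compute and a shell command to move; the robot and the scene stay as the last step left them, time stands still between calls to the robot, and variables do not carry over. Pictures are saved under pics/ and viewed, at most 10 in all, crops included, and the job is handed in when it is done.

```bash
mkdir -p pics && cat > h.py <<'E'
import numpy as np, cv2
from scipy.spatial.transform import Rotation as R
from bench import readout, optics, ticket
def snap(name,fn=None):
    s=readout.read_state(); im,d=optics.camera(name); m=optics.camera_model(name)
    if 'pose' in m: T=np.array(m['pose'])
    else:
        W=np.eye(4); W[:3,:3]=R.from_quat(s['tool_rot']).as_matrix(); W[:3,3]=s['position']
        T=W@np.array(m['tool_from_camera'])
    if fn: cv2.imwrite(fn,im[:,:,::-1])
    K=np.array([[m['fx'],0,m['cx']],[0,m['fy'],m['cy']],[0,0,1]])
    h,w=d.shape; g=np.stack(np.meshgrid(np.arange(w),np.arange(h)),-1).reshape(-1,1,2).astype(float)
    u=cv2.undistortPoints(g,K,np.array(m['distortion'],float)).reshape(h,w,2)
    P=np.stack([u[...,0]*d,-u[...,1]*d,-d],-1)@T[:3,:3].T+T[:3,3]
    P[d==0]=np.nan
    return im,d,P,T
E
python3 - <<'E'
from h import *
for n in ['scene','side','wrist']:
    im,d,P,T=snap(n,f'pics/{n}0.png'); np.savez(f'/tmp/{n}0.npz',im=im,P=P,T=T); print(n,T.round(3).tolist())
print(readout.read_state())
a=cv2.imread('pics/scene0.png');b=cv2.imread('pics/side0.png')
cv2.imwrite('pics/both0.png',cv2.resize(np.vstack([a,b]),(400,600)))
E
```

```text
scene [[0.706, -0.486, 0.516, 0.985], [0.708, 0.483, -0.515, -0.423], [0.001, 0.729, 0.685, 0.704], [0.0, 0.0, 0.0, 1.0]]
side [[0.81, 0.388, -0.44, 0.045], [-0.586, 0.554, -0.591, -0.7], [0.014, 0.737, 0.676, 0.943], [0.0, 0.0, 0.0, 1.0]]
wrist [[1.0, -0.0, 0.001, 0.65], [-0.0, 0.966, 0.259, 0.065], [-0.001, -0.259, 0.966, 0.373], [0.0, 0.0, 0.0, 1.0]]
{'t': 0.15, 'joint_positions': array([-0.06582567,  0.62914979,  0.03847495,  1.51812775, -0.02700002,
        0.99627888, -0.02003603]), 'joint_velocities': array([ 0.00072377, -0.0028792 ,  0.00153131, -0.00160313,  0.00098079,
       -0.00028867,  0.00028214]), 'joint_torque': array([ 2.19518879e-03, -5.63800478e+01,  1.22790758e+00, -1.93650573e+01,
        1.11919764e-02,  7.40401709e-03, -1.44664841e-05]), 'position': array([6.49536511e-01, 3.41298700e-05, 2.30593741e-01]), 'tool_rot': array([ 7.07117775e-01,  7.07095418e-01, -5.18965441e-04, -5.02768957e-04]), 'force': array([ 0.17167975, -0.5309519 , -0.56349063]), 'moment': array([-0.03786194, -0.0474522 , -0.04287677]), 'grasp_force': 0.0, 'width': 0.999610780320503}
```

View pics/scene0.png

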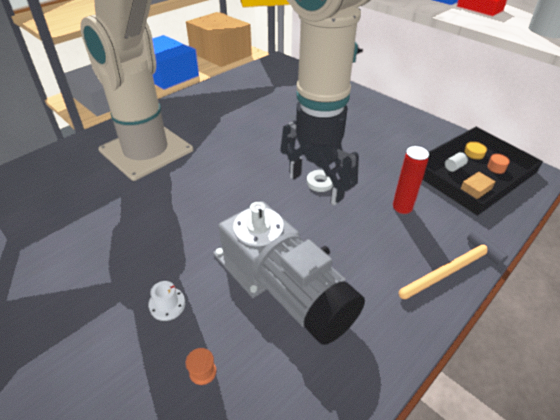

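View pics/side0.png

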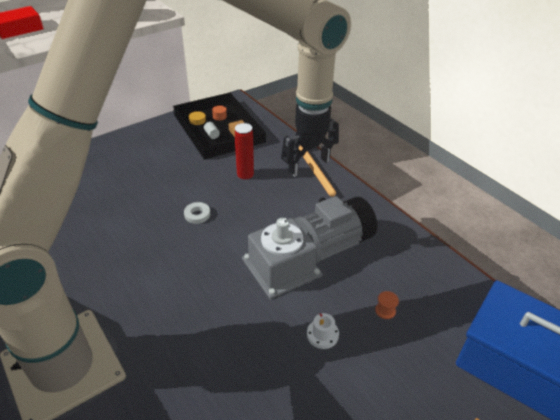

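The scene view shows the hub at (167,300) with its red mark at (172,288), the shaft at (258,212) with a dark keyway, and the bobbin at (201,366). In the side view the hub is at (323,328) and the shaft at (282,228).

```bash
cat > m.py <<'E'
from h import *
def circ(p):
    A=np.c_[2*p,np.ones(len(p))]; s=np.linalg.lstsq(A,(p**2).sum(1),rcond=None)[0]; return s[:2],np.sqrt(s[2]+s[:2]@s[:2])
for n,hb,sb in [('scene',(140,275,195,325),(225,195,290,245)),('side',(300,305,350,355),(255,210,310,255))]:
    z=np.load(f'/tmp/{n}0.npz'); P=z['P']; im=z['im'].astype(int)
    for nm,b,zr in [('hubtop',hb,(.043,.057)),('flange',hb,(.007,.017)),('shaftend',sb,(.15,.165)),('shoulder',sb,(.11,.122))]:
        q=P[b[1]:b[3],b[0]:b[2]].reshape(-1,3); k=(q[:,2]>zr[0])&(q[:,2]<zr[1]); q=q[k]
        if len(q)<4: print(n,nm,len(q)); continue
        hull=cv2.convexHull(q[:,:2].astype(np.float32)).reshape(-1,2)
        c,r=cv2.minEnclosingCircle(hull); print(n,nm,len(q),np.round(c,4),round(r,4),'mean',q.mean(0).round(4),'zmed',np.median(q[:,2]).round(4))
    sub=im[hb[1]:hb[3],hb[0]:hb[2]]; k=(sub[...,0]>120)&(sub[...,1]<0.55*sub[...,0])
    print('red',k.sum(),np.nanmean(P[hb[1]:hb[3],hb[0]:hb[2]][k],0))
    sub=im[sb[1]:sb[3],sb[0]:sb[2]].sum(2); Ps=P[sb[1]:sb[3],sb[0]:sb[2]]
    # motor direction: points z>.13 in wide region
    k=(P[...,2]>.125)&(P[...,2]<.145)&(P[...,0]>.3)&(P[...,0]<.9)&(P[...,1]<0)
    print('termbox?',np.nanmedian(P[k],0),k.sum())
a=cv2.imread('pics/scene0.png')[190:250,220:300]; b=cv2.imread('pics/side0.png')[200:260,240:320]; c=cv2.imread('pics/scene0.png')[270:330,130:210]
cv2.imwrite('pics/crop.png',cv2.resize(np.hstack([a,b]),None,fx=5,fy=5,interpolation=cv2.INTER_CUBIC))
E
python3 m.py
```

```text
scene hubtop 292 [ 0.5017 -0.2585] 0.0242 mean [ 0.503  -0.2583  0.0484] zmed 0.0488
scene flange 417 [ 0.5025 -0.2577] 0.0358 mean [ 0.5132 -0.2625  0.0111] zmed 0.011
scene shaftend 133 [ 0.5448 -0.0438] 0.0153 mean [ 0.5447 -0.0452  0.1555] zmed 0.1558
scene shoulder 400 [ 0.5672 -0.0538] 0.0603 mean [ 0.5713 -0.0494  0.1157] zmed 0.1147
red 3 [ 0.50674615 -0.239101    0.04952497]
termbox? [ 0.69021209 -0.06011948  0.13892483] 1427
side hubtop 253 [ 0.5011 -0.2561] 0.0246 mean [ 0.5003 -0.2572  0.0504] zmed 0.0511
side flange 345 [ 0.5085 -0.2409] 0.053 mean [ 0.493  -0.2641  0.0129] zmed 0.013
side shaftend 107 [ 0.5435 -0.0414] 0.0157 mean [ 0.5417 -0.0437  0.1571] zmed 0.1577
side shoulder 386 [ 0.5635 -0.0409] 0.0696 mean [ 0.5514 -0.047   0.1147] zmed 0.1147
red 0 [nan nan nan]
termbox? [ 0.75042277 -0.51947818  0.13120477] 6071m.py:12: RuntimeWarning: Mean of empty slice
  print('red',k.sum(),np.nanmean(P[hb[1]:hb[3],hb[0]:hb[2]][k],0))
```

View pics/crop.png

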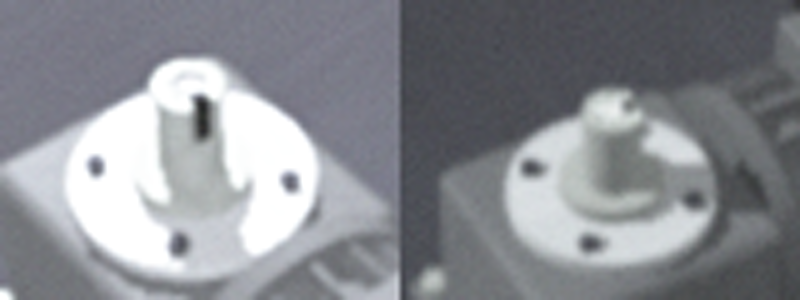

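The keyway opens towards the scene camera, slightly to the right of it, at roughly az −15°. Next I move over the shaft to look from near.

```bash
python3 -m handwheel '[[0,0,0,-35,-14,10,-1],[0,0,0,-35,-14,10,-1],[0,0,0,-35,-14,0,-1],[0,0,0,0,0,0,-1],[0,0,0,0,0,0,-1]]' && cat > top.py <<'E'
import sys
from h import *
def ortho(P,im,z0,c,half=.045,N=450,T=None,name='wrist'):
    m=optics.camera_model(name)
    g=np.linspace(-half,half,N); X,Y=np.meshgrid(c[0]+g,c[1]-g)   # up=+y,right=+x
    W=np.stack([X,Y,np.full_like(X,z0)],-1).reshape(-1,3)
    C=(W-T[:3,3])@T[:3,:3]; C=C*[1,-1,-1]
    K=np.array([[m['fx'],0,m['cx']],[0,m['fy'],m['cy']],[0,0,1]])
    p,_=cv2.projectPoints(C,np.zeros(3),np.zeros(3),K,np.array(m['distortion'],float))
    p=p.reshape(N,N,2).astype(np.float32); return cv2.remap(im,p[...,0],p[...,1],cv2.INTER_CUBIC)
z0,cx,cy,fn=float(sys.argv[1]),float(sys.argv[2]),float(sys.argv[3]),sys.argv[4]
im,d,P,T=snap('wrist'); o=ortho(P,im,z0,(cx,cy),T=T)
k=(abs(P[...,2]-z0)<.006)&(np.hypot(P[...,0]-cx,P[...,1]-cy)<.06)
q=P[k]; c,r=cv2.minEnclosingCircle(q[:,:2].astype(np.float32)); print('top',k.sum(),np.round(c,4),round(r,4),q.mean(0).round(4),np.median(q[:,2]))
# faint scale: circle centre
sc=450/.09
cv2.drawMarker(o,(225,225),(0,255,0),cv2.MARKER_CROSS,12,1)
k8=cv2.resize(im,(600,450)); cv2.imwrite(fn,np.hstack([o,k8[:,150:480]])[:,:,::-1])
E
python3 top.py .158 .544 -.0425 pics/shaft1.png
```

```text
t: 0.78
position: [0.5458, -0.0416, 0.2515]
tool_rot: [0.707, 0.707, 0.001, 0.0]
force: [-0.1, 0.6, 0.7]
width: 1.002
grasp_force: 0.0
top 1277 [ 0.5432 -0.0425] 0.0142 [ 0.5423 -0.0416  0.1579] 0.1580794845837693
```

View pics/shaft1.png

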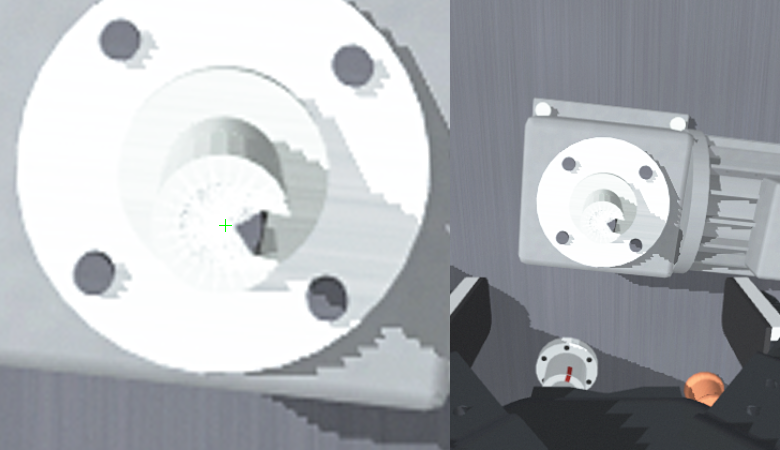

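The shaft end is centred at (221,225) in the rectified view. The keyway mouth runs between (288,212) and (278,263), at about −12°. I'll refine that by depth and move over the hub.

```bash
python3 - <<'E'
from h import *
im,d,P,T=snap('wrist'); c=np.array([.5432,-.0425])
q=P.reshape(-1,3); v=q[:,:2]-c; r=np.hypot(*v.T); k=(r>.0095)&(r<.0135)&(q[:,2]>.12)
a=np.degrees(np.arctan2(v[k,1],v[k,0])); z=q[k,2]
for lo in range(-60,60,6):
    s=(a>=lo)&(a<lo+6); print(lo,s.sum(),(z[s]<.154).sum(),end=' | ')
# whole scene: shaft axis from disc (z .11-.12)
for lo,hi in[(.153,.163)]:
    m=(q[:,2]>lo)&(q[:,2]<hi)&(r<.03); print(cv2.fitEllipse(cv2.convexHull(q[m][:,:2].astype(np.float32)*1000)))
h=(abs(q[:,2]-.012)<.004)&(np.hypot(q[:,0]-.5015,q[:,1]+.2573)<.045)
print('flange',cv2.minEnclosingCircle(q[h][:,:2].astype(np.float32)))
E
python3 -m handwheel '[[0,0,0,-11,-54,0,-1],[0,0,0,-11,-54,0,-1],[0,0,0,-11,-54,-20,-1],[0,0,0,-11,-54,-20,-1],[0,0,0,0,0,-20,-1],[0,0,0,0,0,0,-1],[0,0,0,0,0,0,-1]]'
python3 top.py .05 .5015 -.2573 pics/hub1.png
```

```text
-60 11 0 | -54 11 0 | -48 12 0 | -42 25 15 | -36 25 20 | -30 6 6 | -24 5 5 | -18 0 0 | -12 0 0 | -6 0 0 | 0 0 0 | 6 4 0 | 12 7 0 | 18 11 0 | 24 11 0 | 30 10 0 | 36 10 0 | 42 17 0 | 48 65 0 | 54 240 0 | ((542.9844360351562, -42.29910659790039), (27.492202758789062, 28.1375675201416), 162.8717498779297)
flange ((0.5000956058502197, -0.2562914192676544), 0.03606259077787399)
t: 1.75
position: [0.5023, -0.257, 0.1917]
tool_rot: [0.706, 0.708, 0.0, 0.0]
force: [0.0, 0.1, -0.7]
width: 0.997
grasp_force: 0.0
top 1611 [ 0.5005 -0.2573] 0.0238 [ 0.5002 -0.2568  0.0499] 0.05007553803607795
```

View pics/hub1.png

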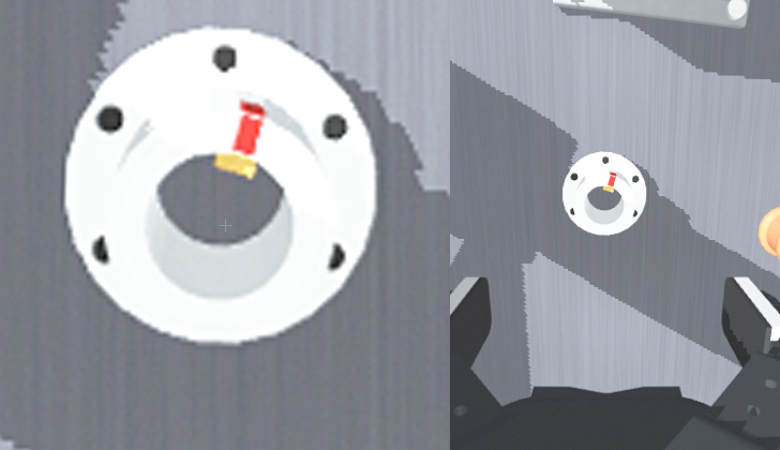

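The hub is centred at (220,225) in the rectified view, so at (0.5005,−0.257). Its red mark and tab point to about 75°. The hub therefore has to turn by about −90°. Now the descent and grip.

```bash
python3 -m handwheel '[[0,0,0,-2,0,-45,-1],[0,0,0,0,0,-45,-1],[0,0,0,0,0,-45,-1],[0,0,0,0,0,-25,-1],[0,0,0,0,0,-13,-1],[0,0,0,0,0,0,-1],[0,0,0,0,0,0,-1]]'
python3 -m handwheel '[[0,0,0,0,0,0,1],[0,0,0,0,0,0,1],[0,0,0,0,0,0,1],[0,0,0,0,0,0,1],[0,0,0,0,0,0,1],[0,0,0,0,0,0,1],[0,0,0,0,0,0,1],[0,0,0,0,0,0,1]]'
```

```text
t: 2.68
position: [0.5001, -0.2583, 0.0196]
tool_rot: [0.707, 0.707, 0.0, 0.001]
force: [0.8, -0.3, 0.5]
width: 0.995
grasp_force: 0.0
t: 3.68
position: [0.4998, -0.2583, 0.0194]
tool_rot: [0.707, 0.707, 0.0, 0.001]
force: [0.1, 0.7, 6.9]
width: 0.524
grasp_force: 61.3
```

```bash
python3 -m handwheel '[[0,0,0,0,0,20,1],[0,0,0,0,0,40,1],[0,0,0,0,0,45,1],[0,0,0,0,0,45,1],[0,0,0,0,0,46,1],[0,0,0,0,0,0,1]]'
python3 -m handwheel '[[0,0,-0.1745,4,24,0,1],[0,0,-0.1745,5,24,0,1],[0,0,-0.1745,5,24,0,1],[0,0,-0.1745,4,24,0,1],[0,0,-0.1745,5,24,0,1],[0,0,-0.1745,5,24,0,1],[0,0,-0.1745,4,24,0,1],[0,0,-0.1745,5,24,0,1],[0,0,-0.1745,5,24,0,1],[0,0,0,0,0,0,1]]'
python3 - <<'E'
from h import *
s=readout.read_state(); print(s['position'],R.from_quat(s['tool_rot']).as_matrix().round(3).tolist())
ims=[]
for n in ['scene','side','wrist']:
    im,d,P,T=snap(n)
    if n=='scene': ims.append(cv2.resize(im[110:250,190:330],(400,400)))
    if n=='side': ims.append(cv2.resize(im[140:280,210:350],(400,400)))
    q=P.reshape(-1,3); k=(abs(q[:,0]-.543)<.06)&(abs(q[:,1]+.0425)<.06)
    for nm,lo,hi in [('hubtop',.238,.25),('flange',.196,.211)]:
        w=q[k&(q[:,2]>lo)&(q[:,2]<hi)&(np.hypot(q[:,0]-.543,q[:,1]+.0425)<.04)]
        if len(w)>10: print(n,nm,len(w),cv2.minEnclosingCircle(w[:,:2].astype(np.float32)),w.mean(0).round(4))
cv2.imwrite('pics/pre.png',np.hstack(ims)[:,:,::-1])
E
```

```text
t: 4.42
position: [0.5008, -0.2589, 0.2174]
tool_rot: [0.707, 0.707, 0.001, 0.003]
force: [0.7, -0.3, -5.2]
width: 0.521
grasp_force: 63.1
t: 5.68
position: [0.5398, -0.0388, 0.212]
tool_rot: [1.0, 0.002, -0.002, -0.0]
force: [-0.1, -1.2, -5.8]
width: 0.523
grasp_force: 63.0
[ 0.5398013  -0.03876692  0.21200964] [[1.0, 0.005, -0.004], [0.005, -1.0, 0.001], [-0.004, -0.001, -1.0]]
scene hubtop 266 ((0.5429902076721191, -0.04177238419651985), 0.03615773096680641) [ 0.5476 -0.0394  0.2421]
scene flange 414 ((0.5427363514900208, -0.04133673384785652), 0.035429637879133224) [ 0.5577 -0.0508  0.2027]
side hubtop 172 ((0.5367246866226196, -0.044932059943675995), 0.03348380699753761) [ 0.5337 -0.0415  0.2435]
side flange 320 ((0.5400311350822449, -0.04246760159730911), 0.036499083042144775) [ 0.5289 -0.0531  0.2044]
wrist hubtop 10160 ((0.5460646152496338, -0.04292674735188484), 0.03627283126115799) [ 0.543  -0.0429  0.2433]
wrist flange 6819 ((0.5425125360488892, -0.04296637699007988), 0.03526363894343376) [ 0.5583 -0.0428  0.2053]
```

View pics/pre.png

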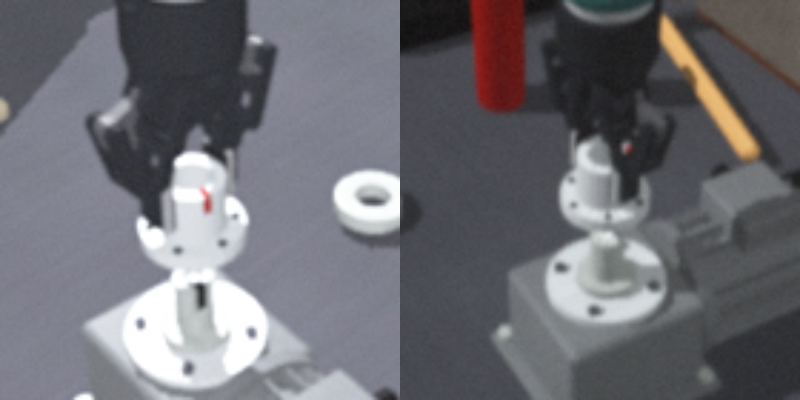

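The hub hangs upright over the shaft, with its red mark (207,200) above the keyway (200,293). It is off by about 2 mm. I correct that and lower it in small steps while watching the force.

```bash
python3 -m handwheel '[[0,0,0,2,-0.5,-15,1],[0,0,0,0,0,-15,1],[0,0,0,0,0,0,1]]'
python3 -m handwheel '[[0,0,0,0,0,-5,1],[0,0,0,0,0,-4,1],[0,0,0,0,0,0,1]]'
python3 -m handwheel '[[0,0,0,0,0,-4,1],[0,0,0,0,0,0,1]]'
```

```text
t: 6.2
position: [0.5415, -0.0427, 0.1824]
tool_rot: [1.0, -0.0, -0.002, -0.0]
force: [0.1, 0.4, -5.6]
width: 0.523
grasp_force: 62.9
t: 6.58
position: [0.5429, -0.0424, 0.1752]
tool_rot: [1.0, 0.0, -0.0, -0.0]
force: [-0.2, -0.8, -5.1]
width: 0.526
grasp_force: 63.0
t: 6.82
position: [0.5428, -0.0423, 0.1711]
tool_rot: [1.0, 0.0, -0.0, -0.0]
force: [-0.9, -0.5, -4.7]
width: 0.522
grasp_force: 63.1
```

```bash
python3 -m handwheel '[[0,0,0,0,0,-3,1],[0,0,0,0,0,0,1]]'
python3 -m handwheel '[[0,0,0,0,0,-3,1],[0,0,0,0,0,0,1]]'
```

```text
t: 7.08
position: [0.5427, -0.0423, 0.168]
tool_rot: [1.0, 0.0, -0.0, -0.0]
force: [-1.3, 0.1, -5.1]
width: 0.525
grasp_force: 63.1
t: 7.32
position: [0.5427, -0.0423, 0.165]
tool_rot: [1.0, 0.0, -0.0, -0.0]
force: [-1.7, 0.3, -4.8]
width: 0.521
grasp_force: 63.1
```

```bash
python3 -m handwheel '[[0,0,0,-0.3,0,-3,1],[0,0,0,0,0,0,1]]'
python3 -m handwheel '[[0,0,0,0,0,-3,1],[0,0,0,0,0,0,1]]'
python3 -m handwheel '[[0,0,0,0,0,-3,1],[0,0,0,0,0,0,1]]'
```

```text
t: 7.58
position: [0.5426, -0.0424, 0.162]
tool_rot: [1.0, 0.0, -0.0, -0.0]
force: [-1.0, 0.7, -5.2]
width: 0.528
grasp_force: 63.1
t: 7.82
position: [0.5426, -0.0424, 0.159]
tool_rot: [1.0, 0.0, -0.0, -0.0]
force: [-0.6, 1.5, -6.0]
width: 0.523
grasp_force: 63.1
t: 8.07
position: [0.5426, -0.0424, 0.156]
tool_rot: [1.0, 0.0, -0.0, -0.0]
force: [-1.2, 0.5, -6.3]
width: 0.526
grasp_force: 63.1
```

```bash
python3 -m handwheel '[[0,0,0,0,0,-3,1],[0,0,0,0,0,0,1]]'
python3 -m handwheel '[[0,0,0,0,0,-1.5,1],[0,0,0,0,0,0,1]]'
python3 -m handwheel '[[0,0,0,0,0,-1,1],[0,0,0,0,0,0,1]]'
python3 -m handwheel '[[0,0,0,0,0,-1,1],[0,0,0,0,0,0,1]]'
```

```text
t: 8.32
position: [0.5426, -0.0424, 0.153]
tool_rot: [1.0, 0.0, -0.0, -0.0]
force: [-0.6, 0.2, -5.3]
width: 0.528
grasp_force: 63.1
t: 8.57
position: [0.5426, -0.0424, 0.1517]
tool_rot: [1.0, 0.0, -0.0, -0.0]
force: [-0.9, 0.8, -5.2]
width: 0.521
grasp_force: 63.1
t: 8.82
position: [0.5426, -0.0424, 0.1508]
tool_rot: [1.0, 0.0, -0.0, -0.0]
force: [-2.4, 1.8, -4.0]
width: 0.519
grasp_force: 63.1
t: 9.07
position: [0.5426, -0.0423, 0.1498]
tool_rot: [1.0, 0.0, -0.0, -0.0]
force: [-2.3, 2.3, -3.4]
width: 0.527
grasp_force: 63.2
```

```bash
python3 -m handwheel '[[0,0,0,0,0,-1,1],[0,0,0,0,0,0,1]]'
python3 -m handwheel '[[0,0,0,0,0,-1,1],[0,0,0,0,0,0,1]]'
```

```text
t: 9.32
position: [0.5427, -0.0423, 0.1487]
tool_rot: [1.0, 0.0, -0.0, -0.0]
force: [-2.0, 2.9, -3.2]
width: 0.523
grasp_force: 63.2
t: 9.57
position: [0.5428, -0.0423, 0.1478]
tool_rot: [1.0, 0.0, 0.0, -0.0]
force: [-2.3, 3.9, -4.4]
width: 0.52
grasp_force: 63.2
```

```bash
python3 -m handwheel '[[0,0,0,0,0.3,-1,1],[0,0,0,0,0,0,1]]'
python3 -m handwheel '[[0,0,0,0,0.2,-1.5,1],[0,0,0,0,0,0,1]]'
```

```text
t: 9.82
position: [0.5427, -0.0422, 0.1467]
tool_rot: [1.0, 0.0, 0.0, 0.0]
force: [-2.9, 2.2, -3.7]
width: 0.523
grasp_force: 63.2
t: 10.07
position: [0.5428, -0.0421, 0.1452]
tool_rot: [1.0, 0.0, 0.0, 0.0]
force: [-2.0, 1.9, -4.2]
width: 0.523
grasp_force: 63.2
```

```bash
python3 -c "
from bench import readout;s=readout.read_state();print(s['position'],s['force'],s['moment'])"
```

```text
[ 0.5427707  -0.04212773  0.1451753 ] [-1.97978017  1.92142222 -4.21377623] [ 0.44121657  0.46874579 -0.0077124 ]
```

The tab seems to have entered the keyway: the hub is 5 mm below the contact height and there is still no upward force. I keep lowering it.

```bash
python3 -m handwheel '[[0,0,0,-0.2,0.2,-2,1],[0,0,0,0,0,0,1]]'
python3 -m handwheel '[[0,0,0,0,0,-2,1],[0,0,0,0,0,0,1]]'
python3 -m handwheel '[[0,0,0,0,0,-2,1],[0,0,0,0,0,0,1]]'
python3 -m handwheel '[[0,0,0,0,0,-1.5,1],[0,0,0,0,0,0,1]]'
```

```text
t: 10.32
position: [0.5427, -0.0421, 0.1431]
tool_rot: [1.0, 0.0, 0.0, 0.0]
force: [-0.9, 1.1, -5.7]
width: 0.523
grasp_force: 63.1
t: 10.58
position: [0.5427, -0.042, 0.1411]
tool_rot: [1.0, 0.0, 0.0, 0.0]
force: [-1.0, 1.3, -5.4]
width: 0.526
grasp_force: 63.1
t: 10.82
position: [0.5427, -0.042, 0.1392]
tool_rot: [1.0, 0.0, 0.0, 0.0]
force: [-0.2, 1.2, -5.6]
width: 0.521
grasp_force: 63.1
t: 11.08
position: [0.5427, -0.042, 0.1377]
tool_rot: [1.0, 0.0, 0.0, 0.0]
force: [0.1, -0.1, -5.4]
width: 0.523
grasp_force: 63.1
```

```bash
python3 -m handwheel '[[0,0,0,0,0,-1,1],[0,0,0,0,0,0,1]]'
python3 -m handwheel '[[0,0,0,0,0,-0.8,1],[0,0,0,0,0,0,1]]'
python3 -m handwheel '[[0,0,0,0,0,-0.5,1],[0,0,0,0,0,0,1]]'
```

```text
t: 11.32
position: [0.5427, -0.0419, 0.1368]
tool_rot: [1.0, 0.0, 0.0, 0.0]
force: [-0.3, 1.4, -5.2]
width: 0.522
grasp_force: 63.1
t: 11.58
position: [0.5427, -0.0419, 0.136]
tool_rot: [1.0, 0.0, 0.0, 0.0]
force: [-0.0, -0.8, -4.9]
width: 0.521
grasp_force: 63.1
t: 11.82
position: [0.5426, -0.0418, 0.1355]
tool_rot: [1.0, 0.0, 0.0, 0.0]
force: [-0.3, 0.7, -4.9]
width: 0.526
grasp_force: 63.1
```

```bash
python3 -m handwheel '[[0,0,0,0,0,-0.5,1],[0,0,0,0,0,0,1]]'
python3 -m handwheel '[[0,0,0,0,0,-0.3,1],[0,0,0,0,0,0,1]]'
python3 -m handwheel '[[0,0,0,0,0,-0.3,1],[0,0,0,0,0,0,1]]'
```

```text
t: 12.08
position: [0.5426, -0.0418, 0.1354]
tool_rot: [1.0, 0.0, 0.0, -0.0]
force: [-0.8, 0.0, 0.6]
width: 0.52
grasp_force: 63.6
t: 12.32
position: [0.5426, -0.0418, 0.1354]
tool_rot: [1.0, 0.0, 0.0, -0.0]
force: [-2.6, 1.1, 5.5]
width: 0.522
grasp_force: 64.2
t: 12.58
position: [0.5426, -0.0418, 0.1354]
tool_rot: [1.0, 0.0, 0.0, -0.0]
force: [-2.8, 0.9, 6.6]
width: 0.524
grasp_force: 64.4
```

It is home: the underside is at 0.1354−0.0194 = 0.116 m, and the force has risen to 6.6 N. Now I release and retreat.

```bash
python3 -m handwheel '[[0,0,0,0,0,0.5,1],[0,0,0,0,0,0,0.3],[0,0,0,0,0,0,-0.3],[0,0,0,0,0,0,-1],[0,0,0,0,0,0,-1],[0,0,0,0,0,0,-1],[0,0,0,0,0,0,-1],[0,0,0,0,0,0,-1]]'
python3 -m handwheel '[[0,0,0,0,0,10,-1],[0,0,0,0,0,20,-1],[0,0,0,0,0,40,-1],[0,0,0,0,0,40,-1],[0,0,0,0,0,0,-1],[0,0,0,0,0,0,-1],[0,0,0,0,0,0,-1]]'
python3 - <<'E'
from h import *
im,d,P,T=snap('wrist'); a,_,Q,_=snap('scene')
for X in(P,Q):
    q=X.reshape(-1,3); r=np.hypot(q[:,0]-.543,q[:,1]+.042)
    for lo,hi,rm in[(.160,.172,.026),(.123,.133,.036)]:
        w=q[(q[:,2]>lo)&(q[:,2]<hi)&(r<rm)]; print(len(w),np.median(w,0).round(4))
cv2.imwrite('pics/done.png',np.hstack([cv2.resize(a[140:280,190:330],(400,400)),cv2.resize(im,(400,400))])[:,:,::-1])
E
```

```text
t: 13.58
position: [0.5425, -0.0418, 0.1349]
tool_rot: [1.0, 0.0, 0.0, 0.0]
force: [-0.0, 0.2, 0.4]
width: 0.996
grasp_force: 0.0
t: 14.45
position: [0.5417, -0.0415, 0.2439]
tool_rot: [1.0, 0.0, -0.001, -0.0]
force: [-0.0, -0.1, -0.0]
width: 1.003
grasp_force: 0.0
2616 [ 0.5446 -0.0426  0.166 ]
2658 [ 0.5609 -0.0419  0.1281]
231 [ 0.5452 -0.0444  0.1641]
314 [ 0.5591 -0.0567  0.1264]
```

View pics/done.png

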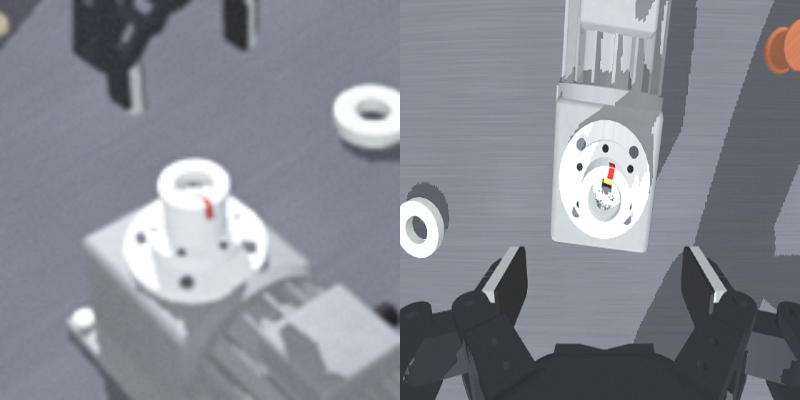

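The hub sits flat on the shoulder, with its top at 0.166 m and its flange top at 0.128 m as expected. The tab is in the keyway at (608,183) and the gripper is clear.

```bash
python3 -c "
from bench import ticket;print(ticket.sign_off())"
```

```text
the job is handed in; nothing more can be done
None
```

The hub is fully home on the shoulder with its tab in the keyway, it has been let go, and the job is handed in at about 14.6 s; the tab entered as lowered so no turning search was needed, and the highest vertical force read was about 7 N.

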